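# Slide the slide tray out from under a stack of boxes

### The arm

A 6-joint arm with a two-finger parallel gripper is mounted at the origin on a cart in front of the work surface, level with it; the furniture and walls round the work are solid. World frame = base frame: x ahead of the robot, y to its left, z up, the work surface at z = 0. Lengths are in m, angles in rad, forces in N, time in s.
With the tool pointing down it reaches from about 0.275 to 0.875 m from the base axis. Payload 12.5 kg.
Tool frame: the origin (TCP) lies midway between the tips of the shut fingers; the grasp point (between the pads) lies 19 mm behind it; x points along the fingers, z is the direction in which the jaws open and shut, and the axes are right-handed (so a half turn about x gives the same grasp; the last joint's range is limited). The gripper opens to 85 mm and grips with 20 to 120 N. Pads are 22 mm wide; open, the fingers measure 114 mm over their backs; the gripper's body (76 mm by 85 mm) begins 54 mm behind the grasp point. The pads swing forward as they close: fully open they stand 13 mm farther back than shut.
Start: joints at [1.112, 0.351, 1.652, -0, 1.139, -0.085], TCP at [0.201, 0.512, 0.231] pointing down, gripper open.
Joint ranges: [-2.75, 2.75], [-0.79, 2.1], [0.01, 2.65], [-1.57, 4.71], [0.07, 3.14], [-2.87, 2.87]. Speed limits (rad/s): [2.22, 2.22, 2.79, 3.14, 3.14, 3.14].

### API

Orientations are given as a 3x3 rotation matrix whose columns are the frame's x, y, z axes.
In Python, from workcell import monitor, vision, job gives the robot as it stands.
- The arm moves only by the tool step_arm, never from a script. Its arguments are lists of equal length, an entry for each row: "translation": the shift along the tool's x, y, z each as a share of 0.4 m, from -1 to 1, a list of three; "twist": the turn, a rotation vector about the tool's x, y, z each as a share of 45 degrees, from -1 to 1, a list of three; "fingers": the finger opening in mm, from 0 to 85.4. In form: {"translation": [[x, y, z], ...], "twist": [[wx, wy, wz], ...], "fingers": [fingers, ...]}. A call has 1 to 8 rows; each row is the pose to reach, as a shift and turn from the pose measured when the call began, along the tool's axes at that moment; what a row does not reach only later rows make up. A row lasts 1/12 s, in which the tool goes at most 41.7 mm and 7.16 degrees, less where a joint would pass 70% of its speed; a pose out of reach is approached as far as the arm can. A call with a number of a shift or a turn outside -1 to 1 is refused whole. A call with a gripper value outside its range is refused whole. The fingers move at their own pace and stop on an object; "newtons" is the grip in N (left out, the last holds). Time passes only in rows, so rows that repeat a pose let the fingers close. It gives the time, the measured TCP pose, the force and the opening at its end, in the units of the state.
- monitor.sense(): the state, without advancing time (a new reading comes with each control period).
- vision.capture(name): name is "scene" or "top" or "wrist"; returns the picture (480x640x3 uint8, blue, green, red); there is no depth.
- vision.camera_model(name): a dict with "fx", "fy", "cx", "cy" (pixels), "k1" (the pictures are not rectified: a ray, as slopes to the right and down, at radius r is drawn at 1 + k1 r^2 times it, then the intrinsics apply), "xyz" and "orientation" of the camera in the world; the wrist camera has in their place "mount" (4x4, takes a point from camera to tool coordinates, whose origin is the TCP and whose axes are the tool frame's). Camera axes: x right, y down, z forward; pixel columns grow to the right and rows downward; lengths in m; the calibration is good to about 2 mm. A picture is of the moment at which its call begins: read the wrist's pose just before it. camera_model takes no time and is no camera call.
- job.job_done(): hands the job in, once; it reports no verdict.
The state is a dict: "time_s": time; "joint_positions": joint angles; "qd": joint speeds; "tau": joint torques, N m; "tool_pos": TCP position; "orientation": TCP orientation; "force": force on the tool from outside, world axes, zero at the start; "torque": the same for the moment, N m; "finger_gap": opening from 0.0 (shut) to 1.0 (fully open).
Only numpy, scipy, OpenCV 4.12 (cv2) and the standard library are available. Lean on these libraries where they do the work, as an engineer would, in place of code of your own. Each camera call takes 0.05 s, during which the arm holds its last target.

### The job

Slide the flat white slide tray, by its orange grip, straight out from under the stack of two cartons and a cup, and leave it lying flat on the worktop in front of the stack with at least 3 cm of free worktop between them. The stack rides along when the tray is pulled, so work in short pulls and gently nudge the stack back between them: it must never stray 8 cm from its spot, topple, come apart or be lifted, and in the end it stands flat on the worktop, in the same order, within 3 cm of where it stood. Leave the red-lidded cup, the dropper bottle and the timer beside it alone.

Things in the scene. Friction and masses are not known exactly. Their poses are not given: they have to be found in the camera images.
- tray_mid (a point): Centre of the slide tray: a loose flat white plate, 140 mm long (its x), 60 mm wide (y), 8 mm thick, 250 g, under the stack; the point is 4 mm above the worktop. x points along the tray from the grip end (robot side) to the far end, z up. Pull it along its -x. Friction on the worktop holds it still while the lowest carton above is pushed back along +x.
- tray_grip (a point): Centre of the orange pull grip: upright block 14 mm (x) by 30 mm (y), 62 mm before the tray's centre, its top 30 mm and this point 21 mm above the worktop; axes as tray_mid. The stack's face is only about 33 mm beyond it at first, so a gripper straight from above hits the stack: pinch it across y, the tool leaning back 15 to 30 degrees, fingers forward and down along +x.
- carton_mid (a point): Centre of the lowest item of the stack, a dark blue and white carton lying on its back: 98 mm along the tray, 86 mm across it, 56 mm high, 140 g, at the start resting on the tray (underside 8 mm above the worktop), its centre about 20 mm beyond the tray's centre. Its axes: z points along the tray away from the grip, y across, x straight down.
- slide_box_mid (a point): Centre of the middle item of the stack, an orange and white carton lying flat on the dark blue one: 56 mm along the tray, 82 mm across, 33 mm high, 100 g. Axes as carton_mid (x down).
- cup_mid (a point): Centre (half-way up) of the top item of the stack, a white specimen cup with a white lid, 55 mm across, 47 mm high, 30 g, standing on the orange carton; its z points up. The whole stack is 144 mm high with the tray.
- red_cup: Bystander: specimen cup with a red lid, 65 mm across, 58 mm high; origin at the centre of its underside.
- blue_dropper: Bystander: dropper bottle with a blue cap, 27 mm across, 62 mm high; origin at the centre of its underside.
- timer: Bystander: white bench timer, 66 x 66 x 18 mm, lying flat; origin at the centre of its underside.
- carton: The same dark blue and white carton; this origin lies at the middle of its end face nearest the grip (the face to push on). Axes as carton_mid.
There are look-alikes about, which are no part of the job. There is more than one size of the part that bears tray_mid; the job needs the smaller.

How it is judged:
By the outcome, as a careful person would: the job done as asked, in the order asked, and still so for the second after the job is handed in, with the robot touching nothing.
It also fails if it takes over 61 s, if anything falls off the work surface, if the arm or the gripper's body presses on something with over 40 N, if the wrist force passes 120 N, or if a joint passes its speed limit or range.

## Working session

There is one attempt and no reset: what is moved stays moved. The work goes in short steps, Python scripts to look and compute and a tool call to move; the robot and the scene stay as the last step left them, time stands still between calls to the robot, and variables do not carry over. Pictures are saved under pics/ and viewed, and the job is handed in when it is done.

Besides the shell and the picture viewer there is one more tool, called after "Request:" as a command line: name --argument value ..., lists and objects as JSON in quotes. step_arm: Moves the arm, as the interface text tells. Its arguments: {"type":"object","properties":{"translation":{"type":"array","items":{"type":"array","items":{"type":"number"}}},"twist":{"type":"array","items":{"type":"array","items":{"type":"number"}}},"fingers":{"type":"array","items":{"type":"number"}},"newtons":{"type":"number"}},"required":["translation","twist","fingers"]}

```bash
ls; mkdir -p pics; python3 - <<'E'
from workcell import monitor, vision, job
import cv2
print(monitor.sense())
for n in ["scene","top","wrist"]:
    im=vision.capture(n); cv2.imwrite(f"pics/{n}0.png",im); print(n,vision.camera_model(n))
E
```

```text
pics
{'time_s': 0.0, 'joint_positions': array([ 1.11242047e+00,  3.51246363e-01,  1.65243333e+00,  9.56238069e-06,
        1.13908214e+00, -8.46045857e-02]), 'qd': array([-0.00017959, -0.00077497,  0.00064349,  0.00028804,  0.00064643,
        0.00059672]), 'tau': array([ 1.03865521e-03, -5.06090105e+01, -2.91399461e+01,  5.62178656e-06,
        4.44933379e-03,  4.98061343e-05]), 'tool_pos': array([0.2006505 , 0.51173811, 0.23074936]), 'orientation': array([[-5.25138554e-04, -9.30955479e-01,  3.65132333e-01],
       [-1.04463921e-03,  3.65132695e-01,  9.30954899e-01],
       [-9.99999316e-01,  1.07448757e-04, -1.16425785e-03]]), 'force': array([ 0.59984919, -0.14784203,  0.19212462]), 'torque': array([0.01530601, 0.02400939, 0.00060134]), 'finger_gap': 0.9965357162757296}
scene {'fx': 521.6927693289526, 'fy': 521.6927693289526, 'cx': 317.55032605156885, 'cy': 239.46033941430315, 'k1': -0.13415654051749018, 'xyz': array([-0.07401285, -0.56283379,  0.73635799]), 'orientation': array([[ 0.56007829, -0.5128964 ,  0.65057635],
       [-0.8282131 , -0.32829035,  0.45418995],
       [-0.019
[... 172 characters left out ...]
': array([ 0.47712137, -0.09414434,  1.23304489]), 'orientation': array([[-0.00266173, -0.99118418,  0.13246447],
       [-0.99999491,  0.00240523, -0.00209631],
       [ 0.00175922, -0.13246938, -0.99118554]])}
wrist {'fx': 382.11974742210805, 'fy': 382.11974742210805, 'cx': 315.8197877189718, 'cy': 245.48310395201648, 'k1': -0.03212445339581835, 'mount': array([[-6.11129682e-04, -3.00928380e-01,  9.53646547e-01,
        -1.43845438e-01],
       [ 6.05312318e-04, -9.53646662e-01, -3.00928028e-01,
         7.67516637e-02],
       [ 9.99999630e-01,  3.93347952e-04,  7.64957436e-04,
        -7.71348471e-04],
       [ 0.00000000e+00,  0.00000000e+00,  0.00000000e+00,
         1.00000000e+00]])}
```

View pics/scene0.png

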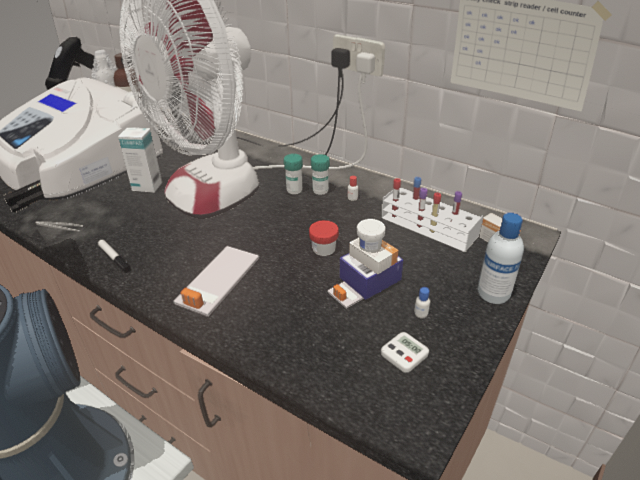

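View pics/top0.png

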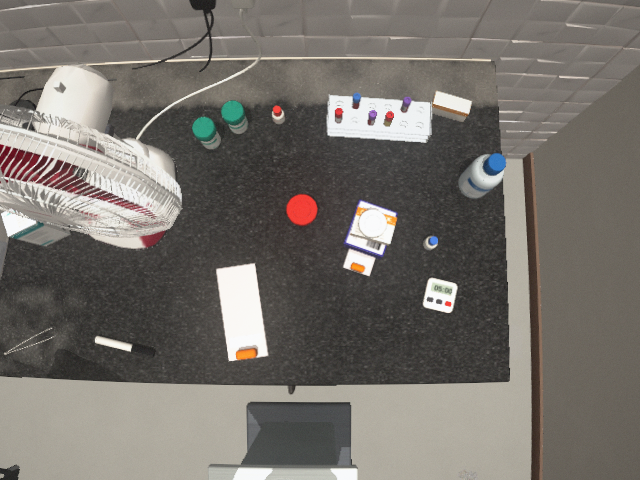

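View pics/wrist0.png

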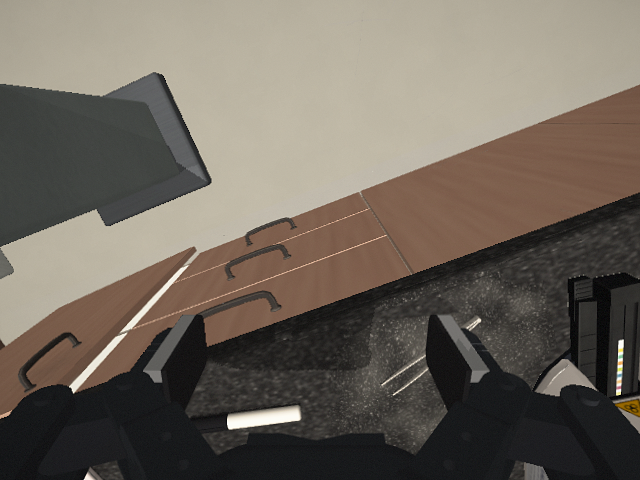

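The tray could be confused with two things. One is the large white plate with an orange grip at top (243,310) / scene (217,280). The other is the small plate under the stack at top (358,266) / scene (343,294). The smaller one under the stack matches the description, so I'll check it in a close crop.

```bash
cat > h.py <<'E'
import numpy as np, cv2
from workcell import monitor, vision, job
def cam(name,T=None):
    m=vision.camera_model(name)
    if name=="wrist":
        M=np.array(m["mount"]); s=T if T is not None else monitor.sense()
        R=np.array(s["orientation"]);p=np.array(s["tool_pos"])
        m["orientation"]=R@M[:3,:3]; m["xyz"]=p+R@M[:3,3]
    return m
def ray(m,uv):
    uv=np.asarray(uv,float).reshape(-1,2)
    xd=(uv-[m["cx"],m["cy"]])/[m["fx"],m["fy"]]
    x=xd.copy()
    for _ in range(30):
        r2=(x**2).sum(1,keepdims=True); x=xd/(1+m["k1"]*r2)
    d=np.c_[x,np.ones(len(x))]@np.array(m["orientation"]).T
    return d/np.linalg.norm(d,axis=1,keepdims=True)
def plane(m,uv,z):
    d=ray(m,uv); c=np.array(m["xyz"]); return c+d*((z-c[2])/d[:,2:3])
def proj(m,P):
    P=np.asarray(P,float).reshape(-1,3); c=(P-m["xyz"])@np.array(m["orientation"])
    x=c[:,:2]/c[:,2:]; r2=(x**2).sum(1,keepdims=True); x=x*(1+m["k1"]*r2)
    return x*[m["fx"],m["fy"]]+[m["cx"],m["cy"]]
def tri(ms,uvs):
    A=np.zeros((3,3));b=np.zeros(3)
    for m,uv in zip(ms,uvs):
        d=ray(m,uv)[0]; Q=np.eye(3)-np.outer(d,d); A+=Q; b+=Q@m["xyz"]
    p=np.linalg.solve(A,b); return p,[float(np.linalg.norm(proj(m,p)[0]-uv)) for m,uv in zip(ms,uvs)]
E
python3 - <<'E'
import cv2,numpy as np
t=cv2.imread("pics/top0.png")[190:290,330:450]; s=cv2.imread("pics/scene0.png")[210:330,310:450]
t=cv2.resize(t,None,fx=5,fy=5,interpolation=cv2.INTER_CUBIC);s=cv2.resize(s,None,fx=5,fy=5,interpolation=cv2.INTER_CUBIC)
cv2.imwrite("pics/t1.png",t);cv2.imwrite("pics/s1.png",s)
E
```

```text
(no output)
```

View pics/t1.png

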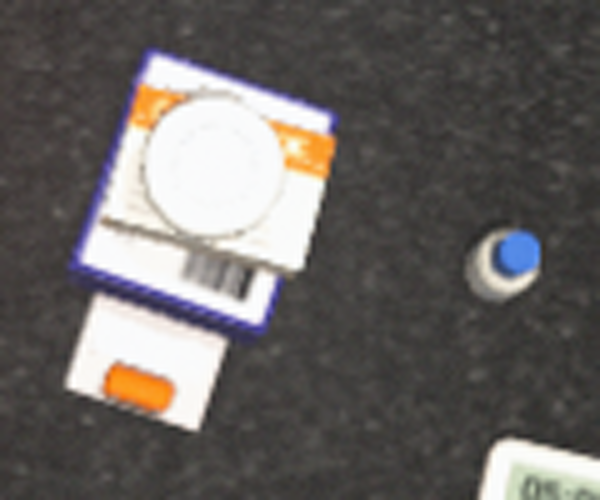

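View pics/s1.png

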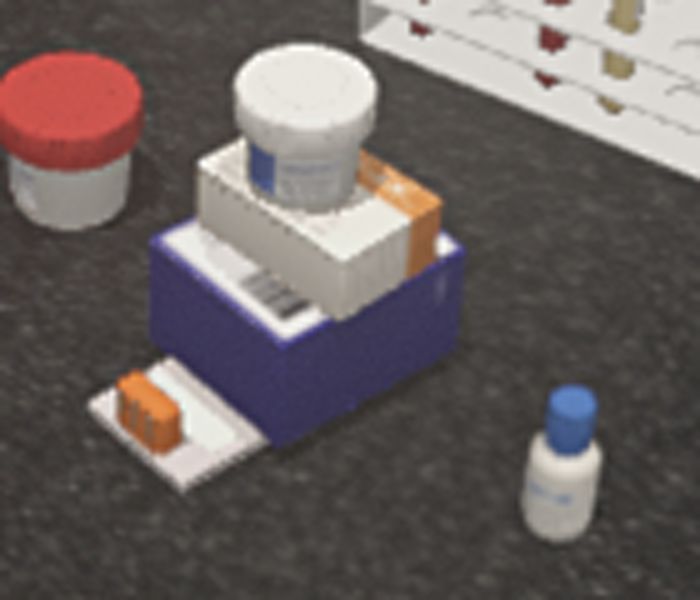

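```bash
python3 - <<'E'
from h import *
import cv2
T=cam("top");S=cam("scene")
t=cv2.imread("pics/top0.png");s=cv2.imread("pics/scene0.png")
def crop(p,im,o,f=5): return (np.array(p)-f/2+.5)/f+o
tp=lambda p:crop(p,t,np.array([330,190])); sp=lambda p:crop(p,s,np.array([310,210]))
print("tray corners L",tri([T,S],[tp((65,387)),sp((90,400))]),"R",tri([T,S],[tp((200,431)),sp((182,484))]))
print("grip plane"); 
for n,im,m,win in (("t",t,T,(330,240,400,290)),("s",s,S,(325,280,360,310))):
    hsv=cv2.cvtColor(im,cv2.COLOR_BGR2HSV); mk=cv2.inRange(hsv,(5,150,120),(20,255,255)); q=np.zeros_like(mk); x0,y0,x1,y1=win; q[y0:y1,x0:x1]=mk[y0:y1,x0:x1]
    M=cv2.moments(q,True); c=(M['m10']/M['m00'],M['m01']/M['m00']); print(n,c,M['m00'],plane(m,c,.028 if n=="t" else .02))
    if n=="t": ct=c
    else: cs=c
print("grip tri",tri([T,S],[ct,cs]))
print("carton top L near",tri([T,S],[tp((75,265)),sp((155,240))]),"near R",tri([T,S],[tp((255,335)),sp((280,348))]),"far R",tri([T,S],[tp((337,113)),sp((463,248))]))
print("slidebox nearL",tri([T,S],[tp((102,218)),sp((200,163))]),"nearR",tri([T,S],[tp((300,272)),sp((343,262))]))
print("slide farR",tri([T,S],[tp((334,143)),sp((440,204))]))
print("cup",tri([T,S],[tp((216,165)),sp((305,87))]))
print("red top",tri([T,S],[(301.5,210),(323,230)]), "dropper", tri([T,S],[tp((520,252)),sp((572,400))]), "timer",plane(T,(440,296),.018))
E
```

```text
tray corners L (array([ 0.57645932, -0.1311238 ,  0.008227  ]), [0.18022559905515645, 0.18831119294724205]) R (array([ 0.55708986, -0.18800612,  0.00711407]), [0.5345947137744257, 0.5786145974274494])
grip plane
t (357.0126582278481, 267.1392405063291) 79.0 [[ 0.57469503 -0.16106373  0.028     ]]
s (339.69444444444446, 291.8611111111111) 108.0 [[ 0.57324212 -0.16172015  0.02      ]]
grip tri (array([ 0.57515371, -0.16116795,  0.01829231]), [0.2563887335716842, 0.2710169334244313])
carton top L near (array([ 0.62196003, -0.13365801,  0.06240413]), [0.3179022902030143, 0.32086092980557973]) near R (array([ 0.59347456, -0.20778602,  0.06094261]), [0.007246658143751412, 0.007679898506700063]) far R (array([ 0.68457277, -0.24193278,  0.06303728]), [0.6166053658434515, 0.6333138492280646])
slidebox nearL (array([ 0.63711565, -0.14408052,  0.0962777 ]), [0.10160094543934156, 0.10132741457209457]) nearR (array([ 0.61483632, -0.22229228,  0.09590446]), [0.2712542010089226, 0.283905815284575])
slide farR (array([ 0.66701441, -0.2369881 ,  0.09537549]), [0.26351866768330584, 0.2703180759217147])
cup (array([ 0.65009373, -0.18460677,  0.14216788]), [0.7957447749318597, 0.7928889757205637])
red top (array([ 0.69148322, -0.04468892,  0.0533142 ]), [0.4030080216980429, 0.38045525619913073]) dropper (array([ 0.62667206, -0.31703594,  0.06245837]), [0.5042762942407764, 0.5533552183774303]) timer [[ 0.51329501 -0.33734273  0.018     ]]
```

```bash
cat >> h.py <<'E'
from scipy.spatial.transform import Rotation as Ro
def Rt(yaw,lean):
    yaw=np.radians(yaw);l=np.radians(lean); u=np.array([np.cos(yaw),np.sin(yaw),0]);v=np.array([-np.sin(yaw),np.cos(yaw),0])
    x=np.sin(l)*u+np.array([0,0,-np.cos(l)]); return np.c_[x,np.cross(v,x),v]
def go(p,R=None):
    s=monitor.sense();R0=np.array(s["orientation"]);d=R0.T@(np.array(p)-s["tool_pos"])
    tw=np.zeros(3) if R is None else Ro.from_matrix(R0.T@R).as_rotvec()
    print("shift",np.round(d/.4,4),"twist",np.round(tw/np.radians(45),4),"rows",np.linalg.norm(d)/.0417,np.degrees(np.linalg.norm(tw))/7.16)
E
python3 -c "
from h import *
go([.46,-.12,.17],Rt(-19.5,20))
print(plane(cam('top'),[(290,383),(400,383),(243,358)],0))"
```

```text
shift [ 0.1532 -1.1803 -1.2336] twist [-0.042  -0.0085 -0.4445] rows 16.443061434416936 2.8068311498414094
[[ 0.33123458 -0.01933701  0.        ]
 [ 0.32983447 -0.25223963  0.        ]
 [ 0.38350602  0.08073321  0.        ]]
```

Request:
step_arm --translation '[[0.07,-0.59,-0.62],[0.07,-0.59,-0.62],[0.07,-0.59,-0.62],[0.07,-0.59,-0.62],[0.07,-0.59,-0.62],[0.07,-0.59,-0.62],[0.07,-0.59,-0.62],[0.07,-0.59,-0.62]]' --twist '[[-0.02,0,-0.2],[-0.02,0,-0.2],[-0.02,0,-0.2],[-0.02,0,-0.2],[-0.02,0,-0.2],[-0.02,0,-0.2],[-0.02,0,-0.2],[-0.02,0,-0.2]]' --fingers '[60,60,60,60,60,60,60,60]'

```text
time_s: 0.82
tool_pos: [0.326, 0.2025, 0.2039]
orientation: [[0.146, -0.925, 0.35], [-0.057, 0.345, 0.937], [-0.988, -0.157, -0.002]]
force: [1.4, 0.1, 0.5]
finger_gap: 0.702
```

```bash
python3 -c "
from h import *
print(monitor.sense()['tool_pos']);go([.46,-.12,.17],Rt(-19.5,20))"
```

```text
[0.32602303 0.20250168 0.2038553 ]
shift [ 0.1782 -0.5751 -0.6379] twist [-0.0206 -0.0078 -0.2441] rows 8.413929454888851 1.5400893306540404
```

Request:
step_arm --translation '[[0.178,-0.575,-0.638],[0.178,-0.575,-0.638],[0.178,-0.575,-0.638],[0.178,-0.575,-0.638],[0.178,-0.575,-0.638],[0.178,-0.575,-0.638],[0.178,-0.575,-0.638],[0.178,-0.575,-0.638]]' --twist '[[-0.02,-0.008,-0.244],[-0.02,-0.008,-0.244],[-0.02,-0.008,-0.244],[-0.02,-0.008,-0.244],[-0.02,-0.008,-0.244],[-0.02,-0.008,-0.244],[-0.02,-0.008,-0.244],[-0.02,-0.008,-0.244]]' --fingers '[60,60,60,60,60,60,60,60]'

```text
time_s: 1.48
tool_pos: [0.4522, -0.1032, 0.172]
orientation: [[0.323, -0.885, 0.335], [-0.115, 0.315, 0.942], [-0.939, -0.343, 0.0]]
force: [1.0, 1.2, 0.1]
finger_gap: 0.699
```

```bash
python3 -c "
from h import *
s=monitor.sense();print(s['tool_pos'],s['qd'].max())
im=vision.capture('wrist');cv2.imwrite('pics/w1.png',im)
print(proj(cam('wrist',s),[[.575,-.161,.03],[.5765,-.131,.008],[.557,-.188,.008]]))"
```

```text
[ 0.45222195 -0.10320578  0.17200138] 0.7553950906273729
[[301.94051766 299.43825661]
 [332.33175789 276.58423343]
 [269.69421212 277.12558904]]
```

View pics/w1.png

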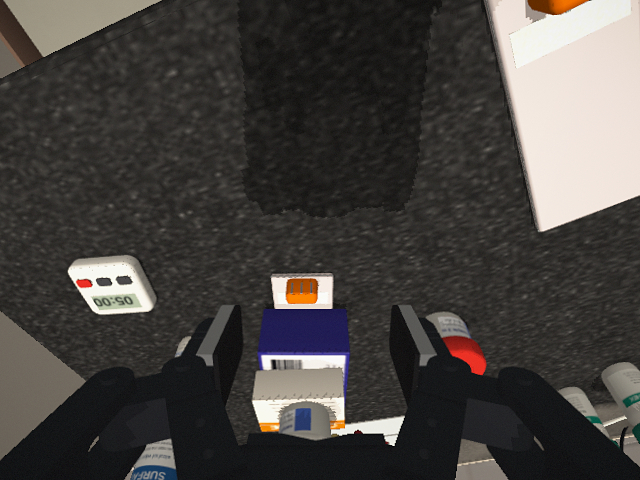

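```bash
python3 -c "
from h import *
R=Rt(-19.2,20);g=np.array([.575,-.1615,.017]);u=np.array([R[1,2],-R[0,2],0]);print(u)
go(g+.002*u-.08*R[:,0],R)"
```

```text
[ 0.94437637 -0.32886665  0.        ]
shift [ 0.2788 -0.1784 -0.0244] twist [-0.0086 -0.0047  0.0044] rows 3.1837757068857906 0.06733716818116785
```

Request:
step_arm --translation '[[0.14,-0.09,-0.02],[0.279,-0.178,-0.024],[0.279,-0.178,-0.024],[0.279,-0.178,-0.024],[0.279,-0.178,-0.024],[0.279,-0.178,-0.024]]' --twist '[[-0.008,-0.005,0.004],[-0.008,-0.005,0.004],[-0.008,-0.005,0.004],[-0.008,-0.005,0.004],[-0.008,-0.005,0.004],[-0.008,-0.005,0.004]]' --fingers '[60,60,60,60,60,60]'

```text
time_s: 2.03
tool_pos: [0.5504, -0.1527, 0.0914]
orientation: [[0.322, -0.888, 0.329], [-0.112, 0.31, 0.944], [-0.94, -0.341, 0.001]]
force: [-0.7, 0.3, -0.0]
finger_gap: 0.703
```

```bash
python3 -c "
from h import *
s=monitor.sense();print(s['tool_pos'],abs(s['qd']).max())
im=vision.capture('wrist');cv2.imwrite('pics/w2.png',im)
print(proj(cam('wrist',s),[[.575,-.1615,.03],[.5765,-.131,.008],[.557,-.188,.008]]))
R=Rt(-19.2,20);g=np.array([.575,-.1615,.017]);u=np.array([R[1,2],-R[0,2],0])
go(g+.002*u,R)"
```

```text
[ 0.55039826 -0.15267976  0.09138904] 0.04910469273686081
[[316.38278325 267.73364661]
 [363.55838127 233.95324441]
 [266.44169294 234.43991133]]
shift [ 0.2008 -0.0022 -0.001 ] twist [-0.0004  0.0005 -0.0006] rows 1.926646144761507 0.005322650580339676
```

View pics/w2.png

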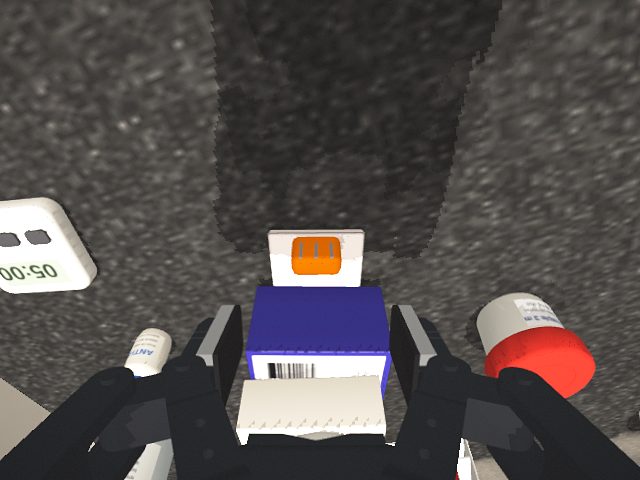

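The wrist view agrees with the prediction: the grip is centred at (316,262), the tray's near edge is at row 231 and the carton face is centred at column 319. I'll descend along the tool axis.

Request:
step_arm --translation '[[0.06,0,0],[0.12,-0.001,0],[0.17,-0.002,0],[0.2,-0.002,-0.001],[0.2,-0.002,-0.001],[0.2,-0.002,-0.001]]' --twist '[[0,0,0],[0,0,0],[0,0,0],[0,0,0],[0,0,0],[0,0,0]]' --fingers '[56,50,46,46,46,46]'

```text
time_s: 2.58
tool_pos: [0.5763, -0.1617, 0.0182]
orientation: [[0.323, -0.888, 0.329], [-0.112, 0.309, 0.944], [-0.94, -0.342, 0.0]]
force: [-0.0, 0.5, 0.4]
finger_gap: 0.542
```

```bash
python3 -c "
from h import *
s=monitor.sense();print(s['tool_pos'],s['force'])
im=vision.capture('wrist');cv2.imwrite('pics/w3.png',im)
im=vision.capture('scene');cv2.imwrite('pics/s3.png',cv2.resize(im[200:330,280:450],None,fx=4,fy=4))
"
```

```text
[ 0.57627244 -0.16166777  0.01816078] [-0.00576567  0.52270484  0.40082249]
```

View pics/w3.png

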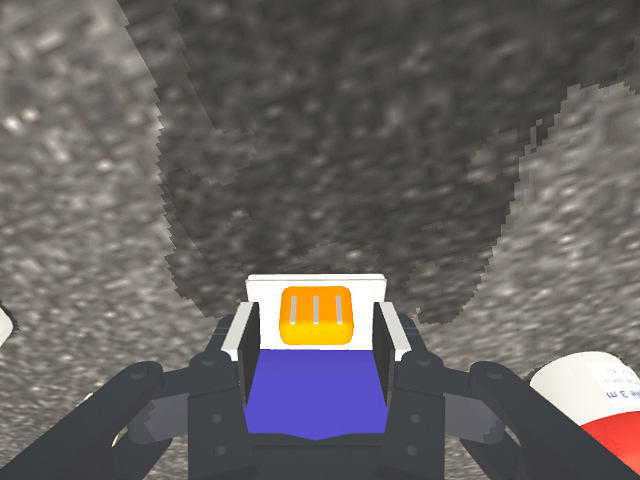

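View pics/s3.png

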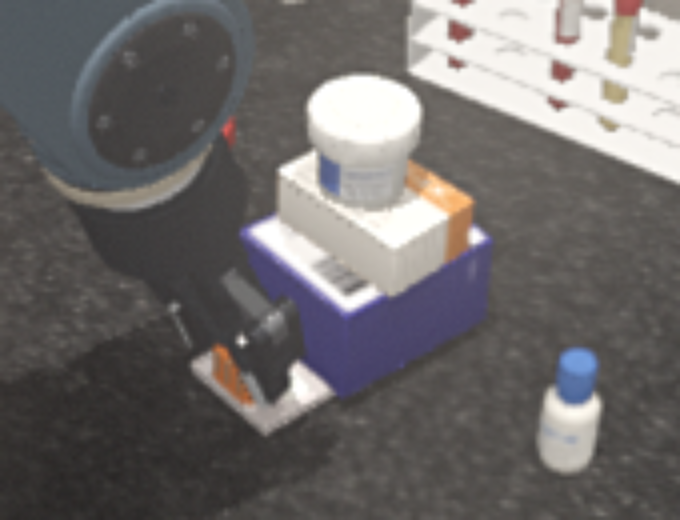

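Request:
step_arm --translation '[[0,0,0],[0,0,0],[0,0,0],[0,0,0],[0,0,0],[0,0,0]]' --twist '[[0,0,0],[0,0,0],[0,0,0],[0,0,0],[0,0,0],[0,0,0]]' --fingers '[20,20,20,20,20,20]' --newtons 40

```text
time_s: 3.18
tool_pos: [0.5769, -0.1619, 0.0206]
orientation: [[0.326, -0.887, 0.329], [-0.113, 0.309, 0.944], [-0.939, -0.345, 0.0]]
force: [-6.5, 2.5, 14.1]
finger_gap: 0.334
```

```bash
python3 -c "
from h import *
s=monitor.sense();print(s['tool_pos'],s['force'],s['finger_gap']*85.4)
R=Rt(-19.2,20);u=np.array([R[1,2],-R[0,2],0])
go(s['tool_pos']-.05*u);go(s['tool_pos']-.01*u)
"
```

```text
[ 0.57694596 -0.16190118  0.02060022] [-6.45166603  2.48527457 14.12008275] 28.497592657779393
shift [-0.0431  0.1173  0.    ] twist [0. 0. 0.] rows 1.1990407673860908 0.0
shift [-0.0086  0.0235  0.    ] twist [0. 0. 0.] rows 0.23980815347721707 0.0
```

Request:
step_arm --translation '[[0,0,0],[-0.008,-0.003,0],[-0.008,-0.003,0],[-0.008,-0.003,0],[-0.008,-0.003,0],[-0.008,-0.003,0],[-0.008,-0.003,0],[-0.008,-0.003,0]]' --twist '[[0,0,0],[0,0,0],[0,0,0],[0,0,0],[0,0,0],[0,0,0],[0,0,0],[0,0,0]]' --fingers '[40,40,40,20,20,20,20,20]' --newtons 40

```text
time_s: 3.85
tool_pos: [0.5771, -0.162, 0.0247]
orientation: [[0.326, -0.886, 0.329], [-0.113, 0.308, 0.944], [-0.938, -0.345, 0.0]]
force: [-5.4, 1.6, 11.9]
finger_gap: 0.333
```

```bash
python3 -c "
from h import *
s=monitor.sense();print(s['tool_pos'],s['force'],s['finger_gap']*85.4)
"
```

```text
[ 0.57711431 -0.16197472  0.02468955] [-5.44907526  1.57720234 11.94980104] 28.41251478322387
```

Request:
step_arm --translation '[[0,0,0],[-0.004,0.009,0],[-0.009,0.026,0],[-0.017,0.047,0],[-0.026,0.071,0],[-0.034,0.092,0],[-0.041,0.11,0],[-0.044,0.119,0]]' --twist '[[0,0,0],[0,0,0],[0,0,0],[0,0,0],[0,0,0],[0,0,0],[0,0,0],[0,0,0]]' --fingers '[20,20,20,20,20,20,20,20]'

```text
time_s: 4.52
tool_pos: [0.5281, -0.1449, 0.0249]
orientation: [[0.326, -0.886, 0.329], [-0.113, 0.308, 0.945], [-0.939, -0.345, 0.0]]
force: [2.0, -1.1, -1.4]
finger_gap: 0.329
```

```bash
python3 -c "
from h import *
s=monitor.sense();print(s['tool_pos'],s['force'],s['finger_gap']*85.4,abs(s['qd']).max())
im=vision.capture('wrist');cv2.imwrite('pics/w4.png',im)
im=vision.capture('scene');cv2.imwrite('pics/s4.png',cv2.resize(im[200:330,280:450],None,fx=4,fy=4))
"
```

```text
[ 0.52813484 -0.14489763  0.02486177] [ 2.00971628 -1.11993722 -1.43128246] 28.110645307222434 0.08838862637960632
```

View pics/s4.png

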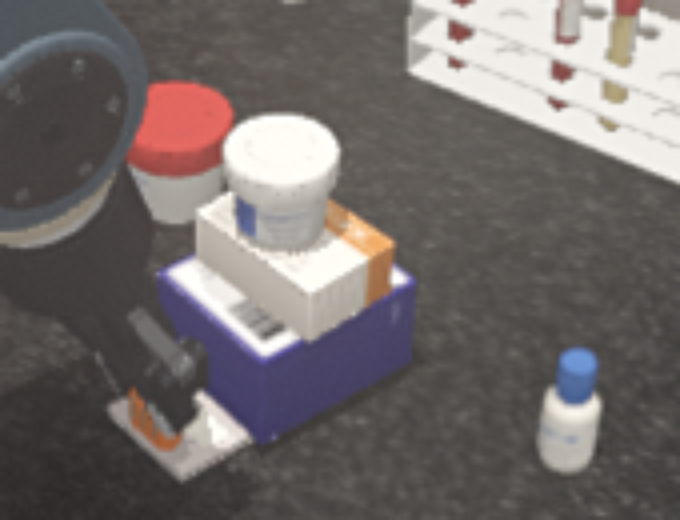

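View pics/w4.png

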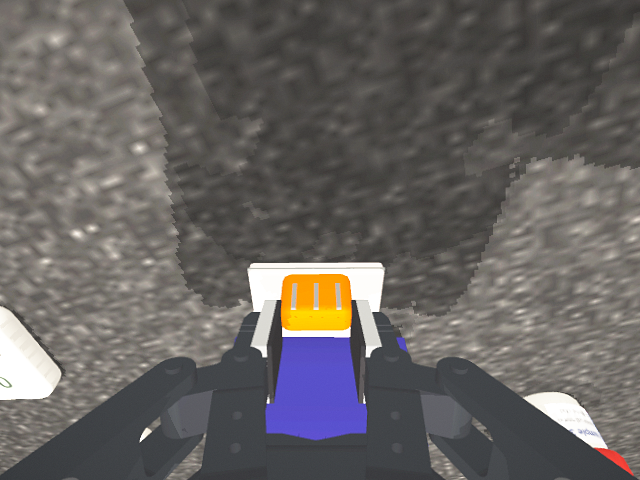

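Request:
step_arm --translation '[[0,0,0],[0,0,0],[0,0,0],[0,0,0],[0.0045,-0.0115,0],[0.009,-0.0235,0],[0.013,-0.035,0],[0.016,-0.042,0]]' --twist '[[0,0,0],[0,0,0],[0,0,0],[0,0,0],[0,0,0],[0,0,0],[0,0,0],[0,0,0]]' --fingers '[46,46,46,46,46,46,46,46]'

```text
time_s: 5.28
tool_pos: [0.5458, -0.1511, 0.0246]
orientation: [[0.325, -0.887, 0.328], [-0.113, 0.309, 0.945], [-0.939, -0.344, 0.0]]
force: [-0.8, 0.2, 0.7]
finger_gap: 0.541
```

```bash
python3 -c "
from h import *
s=monitor.sense();print(s['tool_pos'],s['force'],s['finger_gap']*85.4,abs(s['qd']).max())
im=vision.capture('wrist');cv2.imwrite('pics/w5.png',im)
"
```

```text
[ 0.54582444 -0.15107058  0.02459882] [-0.77372017  0.24889101  0.73269792] 46.16849852605661 0.07872055973861809
```

View pics/w5.png

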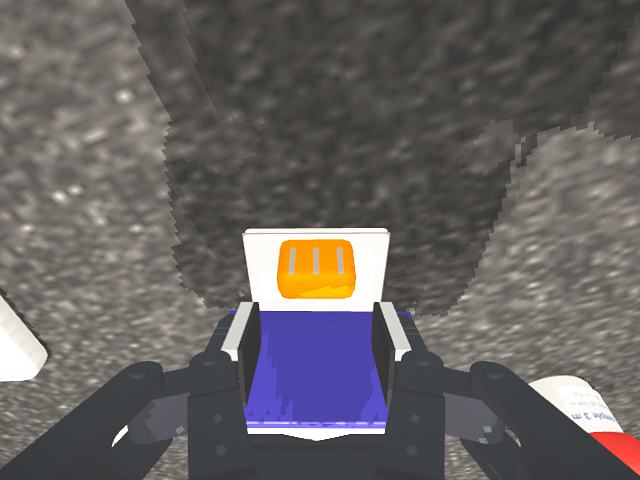

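Request:
step_arm --translation '[[0.0026,-0.007,0],[0.0077,-0.021,0],[0.0138,-0.0376,0],[0.0198,-0.054,0],[0.0258,-0.07,0],[0.0318,-0.087,0],[0.037,-0.101,0],[0.04,-0.11,0]]' --twist '[[0,0,0],[0,0,0],[0,0,0],[0,0,0],[0,0,0],[0,0,0],[0,0,0],[0,0,0]]' --fingers '[46,46,46,46,46,46,46,46]'

```text
time_s: 6.0
tool_pos: [0.5911, -0.1669, 0.0248]
orientation: [[0.326, -0.887, 0.329], [-0.113, 0.309, 0.944], [-0.939, -0.345, 0.0]]
force: [-2.3, 0.7, 1.4]
finger_gap: 0.541
```

```bash
python3 -c "
from h import *
s=monitor.sense();print(s['tool_pos'],s['force'],s['finger_gap']*85.4,abs(s['qd']).max())
im=vision.capture('wrist');cv2.imwrite('pics/w6.png',im)
im=vision.capture('scene');cv2.imwrite('pics/s6.png',cv2.resize(im[200:330,280:450],None,fx=4,fy=4))
"
```

```text
[ 0.59110957 -0.16686805  0.0248038 ] [-2.27967194  0.66600608  1.38041271] 46.19759310842844 0.1028901104718023
```

View pics/w6.png

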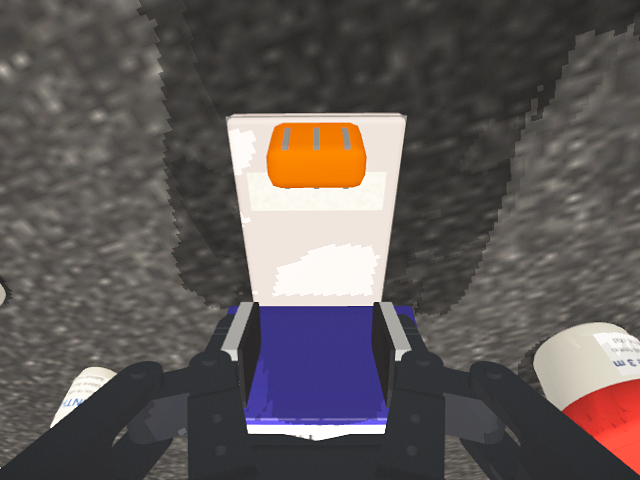

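View pics/s6.png

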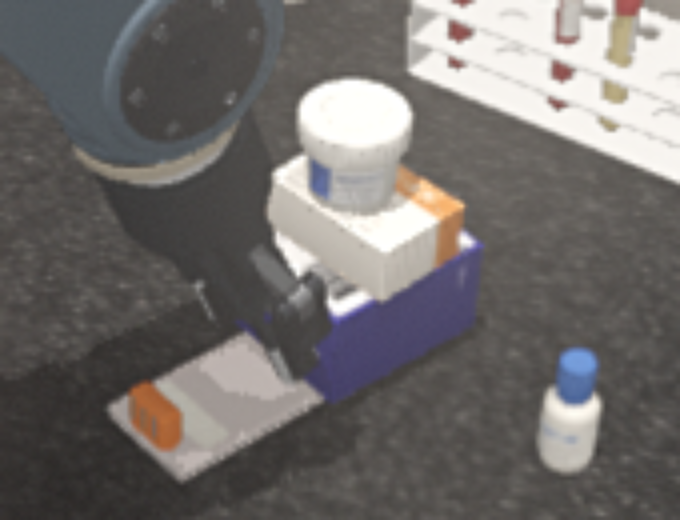

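Request:
step_arm --translation '[[0.0017,-0.0047,0],[0.0043,-0.012,0],[0.0069,-0.019,0],[0.0095,-0.026,0],[0.012,-0.033,0],[0.0146,-0.04,0],[0.0172,-0.047,0],[0.0189,-0.052,0]]' --twist '[[0,0,0],[0,0,0],[0,0,0],[0,0,0],[0,0,0],[0,0,0],[0,0,0],[0,0,0]]' --fingers '[46,46,46,46,46,46,46,46]'

```text
time_s: 6.77
tool_pos: [0.6125, -0.1743, 0.0251]
orientation: [[0.327, -0.886, 0.329], [-0.113, 0.308, 0.944], [-0.938, -0.346, 0.0]]
force: [-1.4, 0.1, -0.2]
finger_gap: 0.538
```

```bash
python3 -c "
from h import *
s=monitor.sense();print(s['tool_pos'],s['force'],s['finger_gap']*85.4,abs(s['qd']).max())
im=vision.capture('wrist');cv2.imwrite('pics/w7.png',im)
im=vision.capture('scene');cv2.imwrite('pics/s7.png',cv2.resize(im[200:330,280:450],None,fx=4,fy=4))
im=vision.capture('top');cv2.imwrite('pics/t7.png',cv2.resize(im[170:300,300:460],None,fx=4,fy=4))
"
```

```text
[ 0.6125189  -0.17431639  0.02507615] [-1.38242818  0.13705022 -0.2245658 ] 45.90835625128937 0.06269646642997186
```

View pics/t7.png

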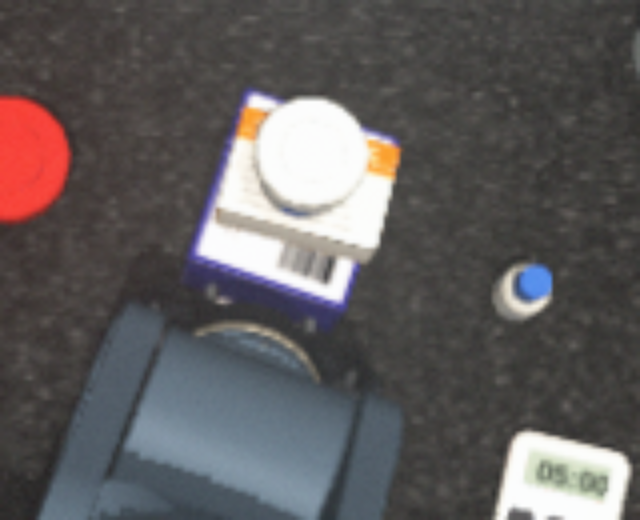

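View pics/s7.png

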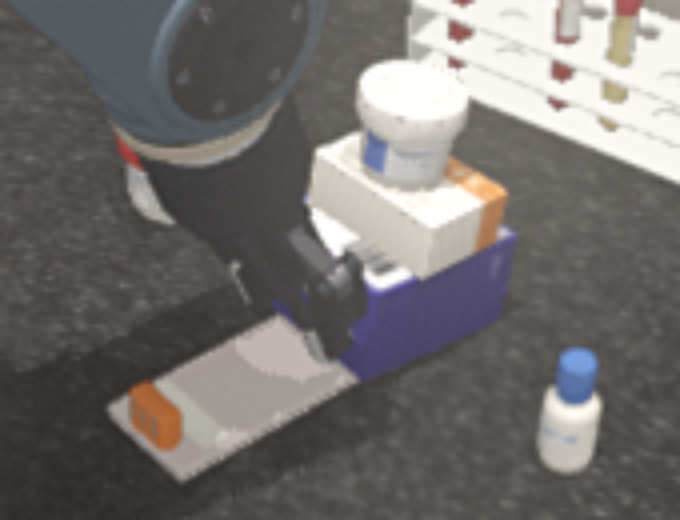

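```bash
python3 -c "
from h import *
go([.5281,-.1449,.0235],Rt(-19.2,20))"
```

```text
shift [-7.360e-02  2.106e-01  2.000e-04] twist [0.0001 0.0005 0.0055] rows 2.1405233493453206 0.034666585604130676
```

Request:
step_arm --translation '[[-0.004,0.011,0],[-0.018,0.05,0],[-0.036,0.103,0],[-0.055,0.158,0],[-0.07,0.2,0],[-0.0736,0.2106,0],[-0.0736,0.2106,0],[-0.0736,0.2106,0]]' --twist '[[0,0,0],[0,0,0],[0,0,0],[0,0,0.005],[0,0,0.005],[0,0,0.005],[0,0,0.005],[0,0,0.005]]' --fingers '[46,46,46,46,46,46,46,46]'

```text
time_s: 7.58
tool_pos: [0.5291, -0.1454, 0.0239]
orientation: [[0.325, -0.887, 0.329], [-0.113, 0.309, 0.944], [-0.939, -0.344, 0.0]]
force: [0.5, -0.4, -1.0]
finger_gap: 0.539
```

```bash
python3 -c "
from h import *
s=monitor.sense();print(s['tool_pos'],s['force'],s['finger_gap']*85.4,abs(s['qd']).max())
im=vision.capture('wrist');cv2.imwrite('pics/w8.png',im)
"
```

```text
[ 0.5290727  -0.14536378  0.02391019] [ 0.5379079  -0.41797481 -1.0328954 ] 46.03777547797433 0.018808440450995938
```

View pics/w8.png

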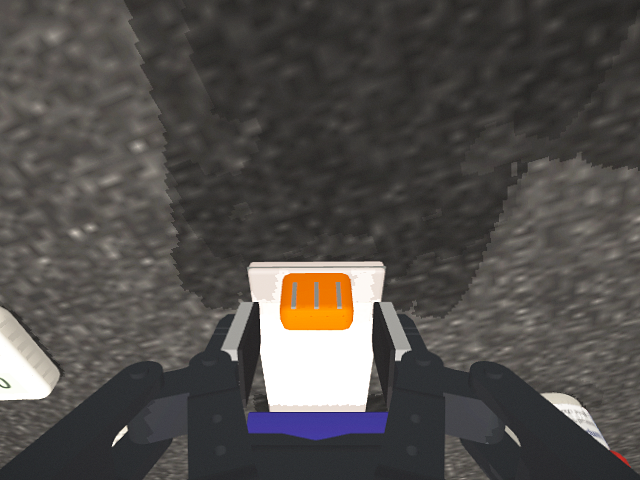

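Request:
step_arm --translation '[[0,0,0],[0,0,0],[0,0,0],[0,0,0],[0,0,0],[0,0,0]]' --twist '[[0,0,0],[0,0,0],[0,0,0],[0,0,0],[0,0,0],[0,0,0]]' --fingers '[20,20,20,20,20,20]' --newtons 40

```text
time_s: 8.13
tool_pos: [0.5304, -0.1459, 0.0244]
orientation: [[0.327, -0.886, 0.329], [-0.114, 0.308, 0.944], [-0.938, -0.346, 0.0]]
force: [4.5, -0.8, 3.1]
finger_gap: 0.333
```

Request:
step_arm --translation '[[0,0,0],[-0.003,0.007,0],[-0.0077,0.021,0],[-0.014,0.038,0],[-0.021,0.057,0],[-0.028,0.076,0],[-0.034,0.094,0],[-0.039,0.106,0]]' --twist '[[0,0,0],[0,0,0],[0,0,0],[0,0,0],[0,0,0],[0,0,0],[0,0,0],[0,0,0]]' --fingers '[20,20,20,20,20,20,20,20]'

```text
time_s: 8.8
tool_pos: [0.4868, -0.1307, 0.0244]
orientation: [[0.327, -0.886, 0.329], [-0.114, 0.308, 0.944], [-0.938, -0.346, 0.0]]
force: [2.7, -0.1, 0.4]
finger_gap: 0.331
```

```bash
python3 -c "
from h import *
s=monitor.sense();print(s['tool_pos'],s['force'],s['finger_gap']*85.4,abs(s['qd']).max())
im=vision.capture('wrist');cv2.imwrite('pics/w9.png',im)
im=vision.capture('scene');cv2.imwrite('pics/s9.png',cv2.resize(im[200:330,280:450],None,fx=4,fy=4))
im=vision.capture('top');cv2.imwrite('pics/t9.png',cv2.resize(im[170:300,300:460],None,fx=4,fy=4))
"
```

```text
[ 0.48675871 -0.13065217  0.0244128 ] [ 2.67854592 -0.0949787   0.37678656] 28.243096268408966 0.14403678087913843
```

View pics/t9.png

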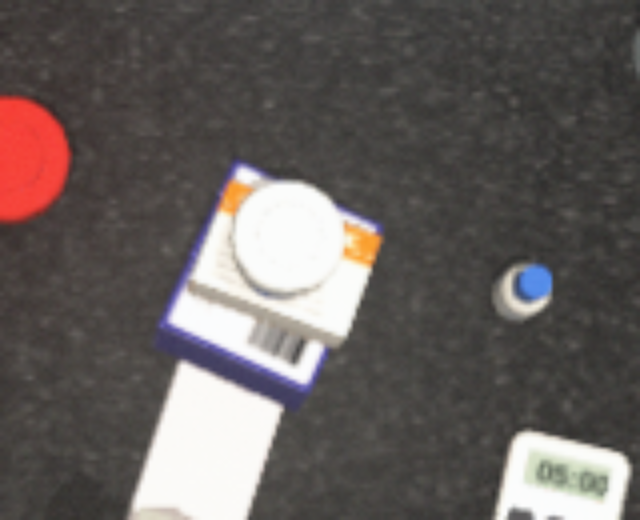

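View pics/s9.png

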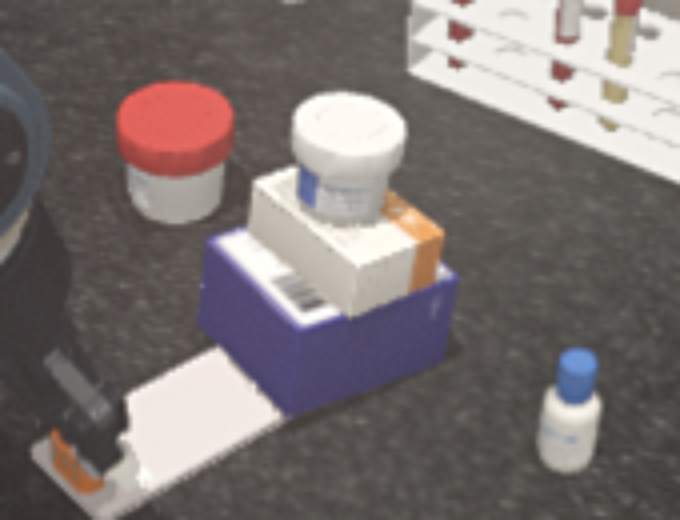

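Request:
step_arm --translation '[[0,0,0],[0,0,0],[0,0,0],[0,0,0],[0.009,-0.0235,0],[0.026,-0.07,0],[0.043,-0.117,0],[0.052,-0.141,0]]' --twist '[[0,0,0],[0,0,0],[0,0,0],[0,0,0],[0,0,0],[0,0,0],[0,0,0],[0,0,0]]' --fingers '[46,46,46,46,46,46,46,46]'

```text
time_s: 9.62
tool_pos: [0.5457, -0.1512, 0.0246]
orientation: [[0.327, -0.886, 0.329], [-0.113, 0.309, 0.944], [-0.938, -0.346, 0.0]]
force: [0.2, 0.1, -0.0]
finger_gap: 0.538
```

```bash
python3 -c "
from h import *
s=monitor.sense();print(s['tool_pos'],s['force'],s['finger_gap']*85.4,abs(s['qd']).max())
R=Rt(-19.2,20);u=np.array([R[1,2],-R[0,2],0])
end=np.array([.6125,-.1743,.0245])
print((end-s['tool_pos'])@u)
go(end-.049*u,R);go(end-.008*u,R)
im=vision.capture('wrist');cv2.imwrite('pics/w10.png',im)
"
```

```text
[ 0.54565961 -0.1511783   0.02458856] [ 0.20782617  0.13126482 -0.00207138] 45.9185132007061 0.27325077980321805
0.07072643988960621
shift [ 0.019  -0.0509  0.0004] twist [0.0001 0.0004 0.0049] rows 0.5210338338174677 0.031113262425282767
shift [ 0.0544 -0.1471  0.0003] twist [0.0001 0.0004 0.0049] rows 1.504236745780722 0.031113262425282767
```

View pics/w10.png

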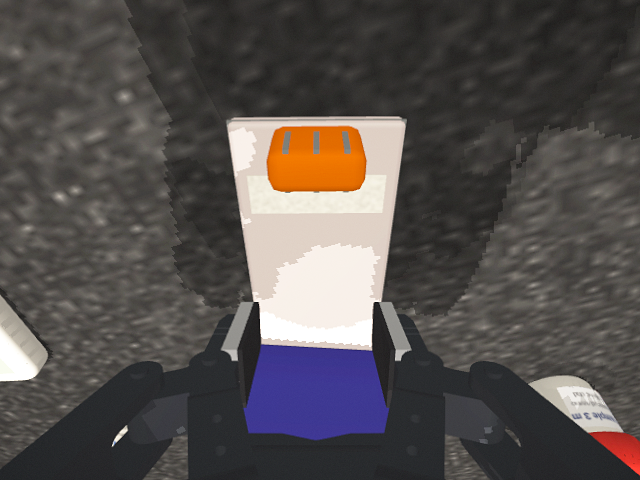

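Request:
step_arm --translation '[[0.004,-0.011,0],[0.01,-0.027,0],[0.015,-0.041,0],[0.019,-0.053,0],[0.024,-0.065,0],[0.029,-0.078,0],[0.033,-0.089,0],[0.035,-0.095,0]]' --twist '[[0,0,0],[0,0,0],[0,0,0],[0,0,0],[0,0,0],[0,0,0],[0,0,0],[0,0,0]]' --fingers '[46,46,46,46,46,46,46,46]'

```text
time_s: 10.33
tool_pos: [0.5853, -0.165, 0.0247]
orientation: [[0.327, -0.886, 0.329], [-0.114, 0.308, 0.944], [-0.938, -0.347, 0.0]]
force: [-1.7, 0.2, -1.0]
finger_gap: 0.538
```

```bash
python3 -c "
from h import *
s=monitor.sense();print(s['tool_pos'],s['force'],s['finger_gap']*85.4,abs(s['qd']).max())
R=Rt(-19.2,20);u=np.array([R[1,2],-R[0,2],0])
end=np.array([.6125,-.1743,.0245])
go(end-.008*u,R)
im=vision.capture('scene');cv2.imwrite('pics/s11.png',cv2.resize(im[200:330,280:450],None,fx=4,fy=4))
"
```

```text
[ 0.58527222 -0.16503455  0.0247101 ] [-1.67324149  0.23491944 -0.95345321] 45.95831700962623 0.06644856597317139
shift [ 0.0185 -0.0485  0.0005] twist [0.     0.0003 0.0062] rows 0.4979002008599878 0.03902871668892841
```

View pics/s11.png

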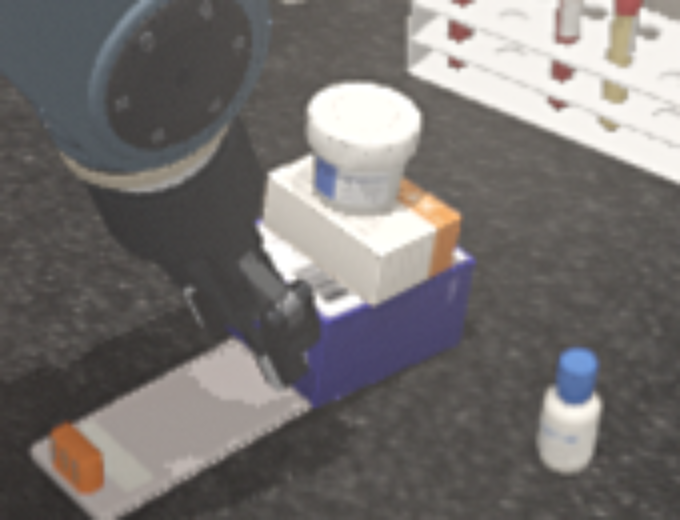

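Request:
step_arm --translation '[[0.0017,-0.0047,0],[0.004,-0.011,0],[0.007,-0.018,0],[0.0095,-0.025,0],[0.012,-0.032,0],[0.0145,-0.039,0],[0.017,-0.045,0],[0.0185,-0.049,0]]' --twist '[[0,0,0],[0,0,0],[0,0,0],[0,0,0],[0,0,0],[0,0,0],[0,0,0],[0,0,0]]' --fingers '[46,46,46,46,46,46,46,46]'

```text
time_s: 11.05
tool_pos: [0.6056, -0.1722, 0.0247]
orientation: [[0.328, -0.886, 0.329], [-0.114, 0.308, 0.944], [-0.938, -0.347, 0.0]]
force: [-2.3, -0.1, -0.8]
finger_gap: 0.538
```

```bash
python3 -c "
from h import *
s=monitor.sense();print(s['tool_pos'],s['force'],s['finger_gap']*85.4,abs(s['qd']).max())
im=vision.capture('wrist');cv2.imwrite('pics/w12.png',im)
im=vision.capture('scene');cv2.imwrite('pics/s12.png',cv2.resize(im[200:330,280:450],None,fx=4,fy=4))
"
```

```text
[ 0.60564728 -0.17216329  0.02470896] [-2.2933393  -0.08040166 -0.80172173] 45.93928238113089 0.04693828626405863
```

View pics/s12.png

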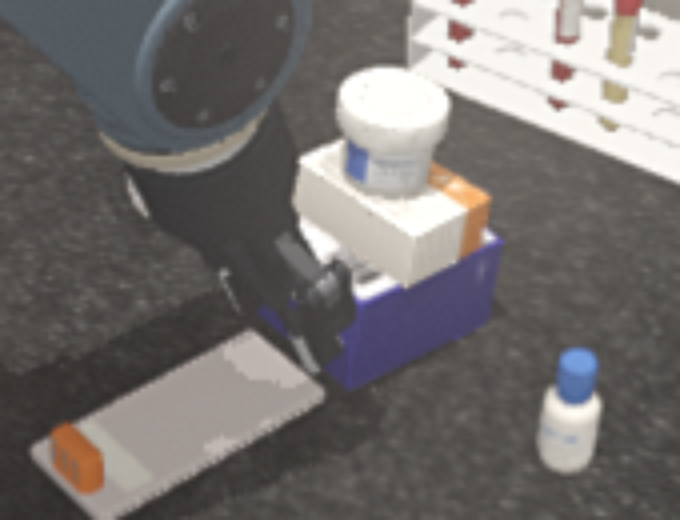

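View pics/w12.png

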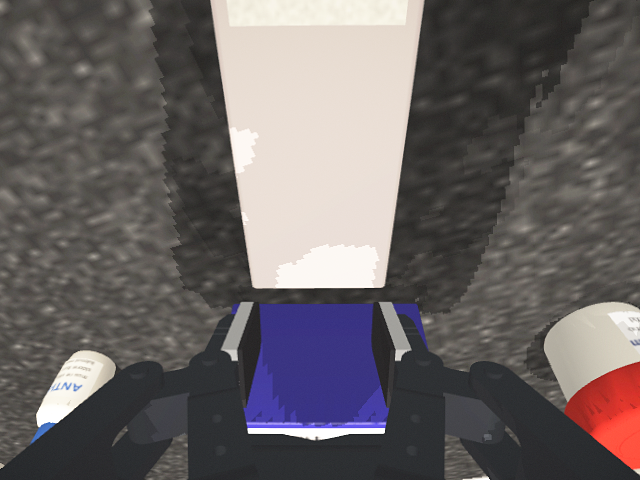

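```bash
python3 -c "
from h import *
go([.4862,-.1303,.024],Rt(-19.2,20))"
```

```text
shift [-0.1081  0.2971  0.0007] twist [0.     0.0003 0.0071] rows 3.0330976965449574 0.0448770040406652
```

Request:
step_arm --translation '[[-0.005,0.013,0],[-0.03,0.08,0],[-0.058,0.16,0],[-0.086,0.237,0],[-0.102,0.28,0],[-0.108,0.297,0],[-0.108,0.297,0],[-0.108,0.297,0]]' --twist '[[0,0,0],[0,0,0],[0,0,0],[0,0,0.007],[0,0,0.007],[0,0,0.007],[0,0,0.007],[0,0,0.007]]' --fingers '[46,46,46,46,46,46,46,46]'

```text
time_s: 11.82
tool_pos: [0.4874, -0.1311, 0.0245]
orientation: [[0.325, -0.887, 0.329], [-0.113, 0.309, 0.944], [-0.939, -0.344, 0.0]]
force: [1.7, 0.3, -0.2]
finger_gap: 0.539
```

```bash
python3 -c "
from h import *
s=monitor.sense();print(s['tool_pos'],s['force'],s['finger_gap']*85.4,abs(s['qd']).max())
im=vision.capture('wrist');cv2.imwrite('pics/w13.png',im)
"
```

```text
[ 0.48737163 -0.13105131  0.02451939] [ 1.7422118   0.293267   -0.20432292] 46.05950244921017 0.02676891082170597
```

View pics/w13.png

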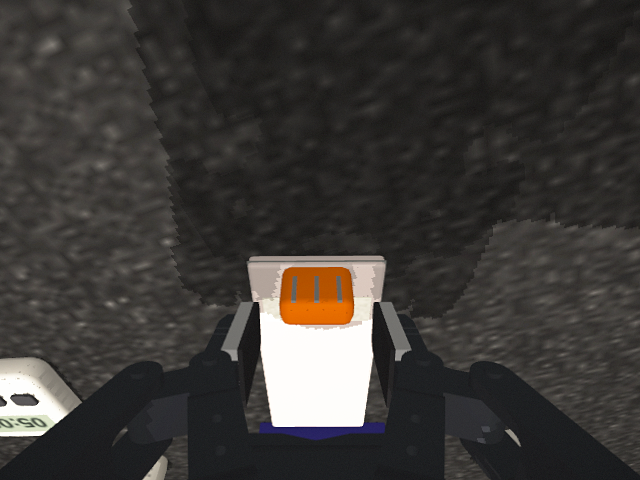

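The carton now stands off the tray and the grip is centred at (317,295). I'll close on it and pull the last 40 mm.

Request:
step_arm --translation '[[0,0,0],[0,0,0],[0,0,0],[0,0,0],[0,0,0],[0,0,0]]' --twist '[[0,0,0],[0,0,0],[0,0,0],[0,0,0],[0,0,0],[0,0,0]]' --fingers '[20,20,20,20,20,20]' --newtons 40

```text
time_s: 12.37
tool_pos: [0.489, -0.1317, 0.025]
orientation: [[0.327, -0.886, 0.329], [-0.114, 0.308, 0.944], [-0.938, -0.347, 0.0]]
force: [3.8, -1.1, 2.9]
finger_gap: 0.332
```

Request:
step_arm --translation '[[0,0,0],[-0.003,0.007,0],[-0.0077,0.021,0],[-0.014,0.038,0],[-0.021,0.057,0],[-0.028,0.076,0],[-0.033,0.09,0],[-0.035,0.096,0]]' --twist '[[0,0,0],[0,0,0],[0,0,0],[0,0,0],[0,0,0],[0,0,0],[0,0,0],[0,0,0]]' --fingers '[20,20,20,20,20,20,20,20]'

```text
time_s: 13.03
tool_pos: [0.4494, -0.1179, 0.025]
orientation: [[0.326, -0.886, 0.329], [-0.114, 0.309, 0.944], [-0.938, -0.346, 0.0]]
force: [2.0, -0.0, -0.6]
finger_gap: 0.329
```

Request:
step_arm --translation '[[0,0,0],[0,0,0],[0,0,0],[0,0,0],[-0.05,0,0],[-0.14,0,0],[-0.23,0,0],[-0.3,0,0]]' --twist '[[0,0,0],[0,0,0],[0,0,0],[0,0,0],[0,0,0],[0,0,0],[0,0,0],[0,0,0]]' --fingers '[50,50,50,50,50,50,50,50]'

```text
time_s: 13.7
tool_pos: [0.4094, -0.104, 0.1392]
orientation: [[0.326, -0.886, 0.329], [-0.114, 0.309, 0.944], [-0.938, -0.345, -0.0]]
force: [0.1, -0.1, -0.2]
finger_gap: 0.582
```

```bash
python3 -c "
from h import *
s=monitor.sense();print(s['tool_pos'],s['force'],s['finger_gap']*85.4,abs(s['qd']).max())
im=vision.capture('scene');cv2.imwrite('pics/s14.png',im)
im=vision.capture('top');cv2.imwrite('pics/t14.png',im)
"
```

```text
[ 0.4094004  -0.10401439  0.13918189] [ 0.10911403 -0.14752653 -0.21204278] 49.73704429388059 0.9478815674999393
```

View pics/s14.png

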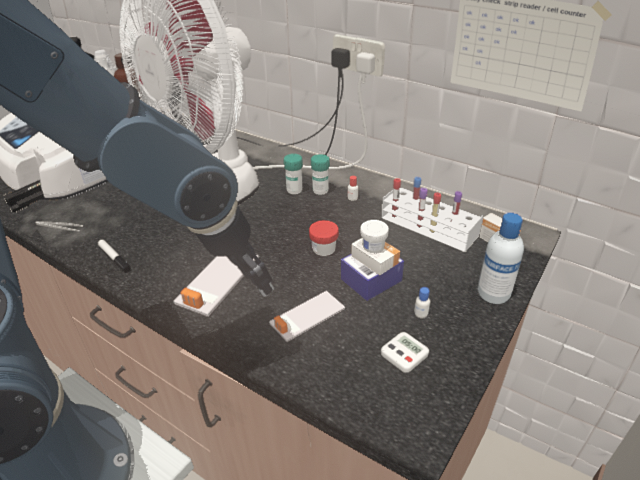

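View pics/t14.png

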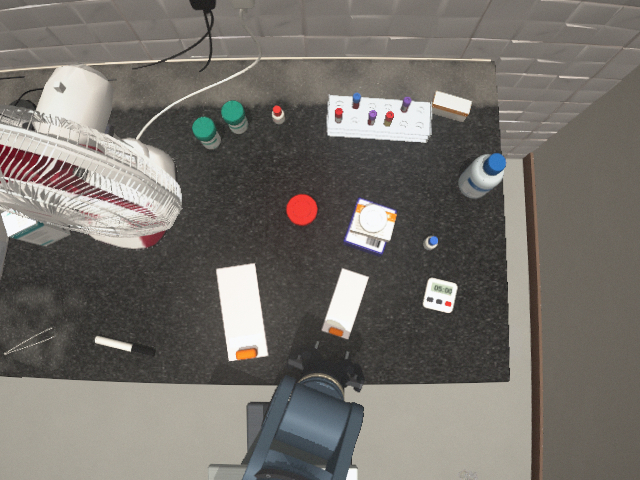

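```bash
python3 - <<'E'
import cv2
cv2.imwrite("pics/t15.png",cv2.resize(cv2.imread("pics/t14.png")[190:290,310:430],None,fx=5,fy=5,interpolation=cv2.INTER_CUBIC))
cv2.imwrite("pics/s15.png",cv2.resize(cv2.imread("pics/s14.png")[210:330,310:450],None,fx=5,fy=5,interpolation=cv2.INTER_CUBIC))
E
```

```text
(no output)
```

View pics/t15.png

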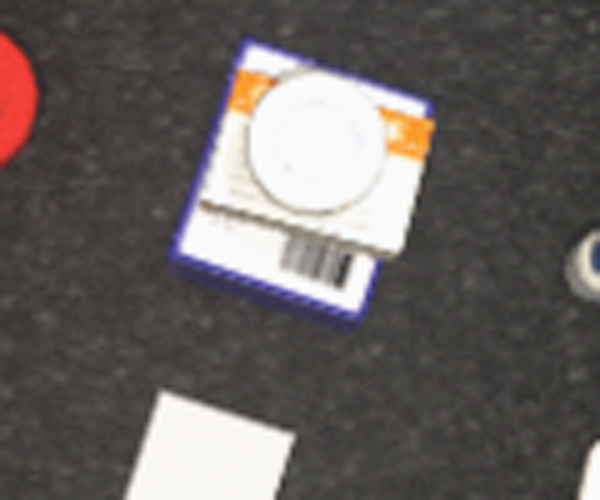

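View pics/s15.png

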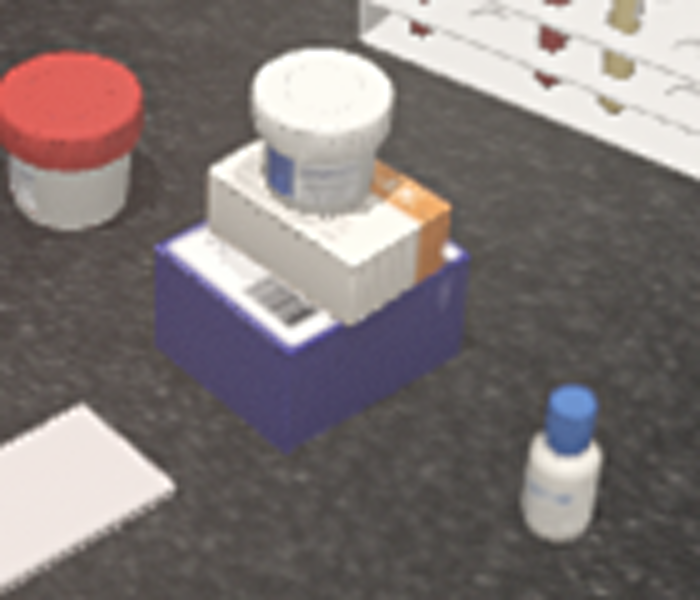

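```bash
python3 - <<'E'
from h import *
T=cam("top");S=cam("scene")
tp=lambda p:(np.array(p)-2)/5+np.array([310,190]); sp=lambda p:(np.array(p)-2)/5+np.array([310,210])
L=tri([T,S],[tp((175,255)),sp((157,245))]);Rr=tri([T,S],[tp((355,318)),sp((292,353))]);F=tri([T,S],[tp((434,103)),sp((467,257))])
print("carton",L,Rr,F)
u=np.array([.944,-.33,0])
mid=(L[0]+Rr[0])/2; print("face shift",mid-[.6077,-.1707,.062])
print("bottom near corner",plane(S,sp((288,450)),0))
tr=[tri([T,S],[tp((160,392)),sp((83,406))]),tri([T,S],[tp((294,435)),sp((174,487))])];print("tray far",tr)
print("gap",(mid-(tr[0][0]+tr[1][0])/2)@u)
print("slidebox nearL",tri([T,S],[tp((200,205)),sp((211,172))]),"nearR",tri([T,S],[tp((400,258)),sp((350,268))]))
print("cup",tri([T,S],[tp((317,140)),sp((323,95))]))
E
```

```text
carton (array([ 0.62623472, -0.13311448,  0.05670411]), [0.7808565311000103, 0.7873882755120896]) (array([ 0.60141437, -0.20879831,  0.05279751]), [0.0795054444407963, 0.08409506149050237]) (array([ 0.69030462, -0.24178429,  0.0542272 ]), [0.6688510757281537, 0.6864177944892432])
face shift [ 0.00612455 -0.0002564  -0.00724919]
bottom near corner [[ 6.02066457e-01 -2.09271399e-01  1.11022302e-16]]
tray far [(array([ 0.57452289, -0.12901797,  0.00534363]), [0.20675294232073388, 0.21618022561264016]), (array([ 0.55543677, -0.18546858,  0.0054829 ]), [0.5812089123738331, 0.6290886471546474])]
gap 0.05063474235958635
slidebox nearL (array([ 0.64413337, -0.14433288,  0.08707924]), [0.4740474538591601, 0.47237593522216487]) nearR (array([ 0.62110687, -0.2228267 ,  0.08878779]), [0.48778718852277364, 0.509794824592135])
cup (array([ 0.66175389, -0.18625827,  0.13172052]), [0.6334490950011277, 0.6297951230733282])
```

Request:
step_arm --translation '[[-0.02,0,0],[-0.02,0,0],[-0.02,0,0],[-0.02,0,0]]' --twist '[[0,0,0],[0,0,0],[0,0,0],[0,0,0]]' --fingers '[50,50,50,50]'

```text
time_s: 14.13
tool_pos: [0.4081, -0.1035, 0.1478]
orientation: [[0.33, -0.885, 0.329], [-0.115, 0.308, 0.944], [-0.937, -0.35, -0.0]]
force: [0.4, -0.0, 0.0]
finger_gap: 0.587
```

```bash
python3 -c "
from h import *
s=monitor.sense();print(s['tool_pos'],s['force'],abs(s['qd']).max(),s['time_s'])
print(job.job_done())"
```

```text
[ 0.4081211  -0.10349246  0.14782353] [ 0.38256853 -0.00399247  0.03608485] 0.005146671645245912 14.1333
the job is handed in; nothing more can be done
None
```

I slid the smaller tray out by its orange grip in three pulls of about 52, 46 and 42 mm. After each of the first two pulls I nudged the stack back with the open fingers, and I handed the job in at 14.1 s.

**Last checks, from the top and scene cameras:**
- **Stack:** it is upright and in the same order. The carton's top sits at about 55 mm, so it stands flat on the worktop. The carton's near face is about 6 mm from where it started, the orange carton is about 7 mm off, and the cup about 12 mm.
- **Tray:** it lies flat with about 50 mm of free worktop in front of the stack.
- **Bystanders:** the red-lidded cup, dropper bottle and timer look unmoved in the pictures; I did not re-measure them.
- **Arm:** it was at rest and clear of everything at hand-in.

**Along the way:**
- **Grasp:** on the first grasp the fingertips pressed down with about 14 N, so I re-gripped about 4 mm higher. That grasp still read about 12 N until the pull began.
- **Stray:** the farthest the stack moved was about 52 mm, on the first pull.
- **Tilt:** while partly off the tray the stack leaned briefly, by about 7–9 degrees at my estimate, then settled flat.

No check failed. Some two-view carton corner measurements disagreed by up to 0.8 pixel, roughly 1–2 mm.

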